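# Mount a bud-tube holder on the flower rail

### The job

Mount the loose tube holder on the slotted strut, half-way between the two fitted holders: put its hammer-head foot down through the slot until the collar sits on the strut, then turn it a quarter turn so the foot lies square across under the lips. Then stand the tall tube in it, lowered gently, not dropped, right to the bottom of the bore; leave the short tube, the spool and the pot where they stand.

Things in the scene. Friction and masses are not known exactly. Their poses are not given: they have to be found in the camera images.
- slot_mid (a point): Middle of the slot of the steel strut, level with the top of its lips (41 mm above the bench), half-way between the two fitted holders. x runs along the strut, y across, z up. The slot is 26 wide and runs the whole length; the lips beside it are 4 thick and 18 wide; below them the channel is 56 wide inside and free down to 4 above the bench.
- holder_mid (a point): Loose tube holder, 84 mm high, 0.2 to 0.4 kg; point on its axis, 42 above its underside, z up, x along the hammer head. From below: steel head 50 (x) by 22 by 10 thick; stem 18 in diameter, 8 long; collar 54 in diameter, 6 thick, its underside 24 below this point; square aluminium body 44 by 44, sides square to x and y, from 18 below to 42 above. Grip any two opposite sides.
- tall_tube_mid (a point): Tall white ceramic tube, open at the top, 28 in outside diameter, 170 long, 0.1 to 0.2 kg; point at its centre, z along it. At the start it stands in one of the two bores of the rack, its lowest 40 in the bore, the rack's top 45 below this point. Fully down in the holder, this point is 79 above holder_mid.
- short_tube_mid (a point): The short white ceramic tube, 28 in diameter, 120 long; this point is at its centre. It stands in the other bore of the rack, 84 from the tall one. To be left alone.
- stock: Fixed wooden block 110 (x) by 80 (y) by 35 high that stores the loose holder; origin at the centre of its underside on the bench, z up. A pocket 54 (x) by 26 (y), 26 deep, opens in the middle of its top.
- rack: Fixed wooden rack 60 (x) by 170 (y) by 50 high; origin at the centre of its underside on the bench, z up. Two bores 30 in diameter, 40 deep, at y = -42 and +42.
- spool_mid (a point): Wooden spool, 60 in diameter, 60 high, standing on the bench; this point is at its centre. To be left alone.
- pot_mid (a point): Empty terracotta pot, 90 in diameter, 85 high, standing on the bench; this point is on its axis half-way up. To be left alone.
- strut: Slotted galvanised-steel strut fixed on the bench, a C channel open at the top, 408 long (x), 62 wide, 41 high; origin at the centre of its underside. Two fixed holders like the loose one, each with a short tube, stand on it at x = +165 and -165; their square bodies are 44 wide and the tube tops 179 above the bench.
- holder_bore (a point): Centre of the mouth of the holder's round bore, at the top of the square body, 42 above holder_mid. The bore is 32 in diameter and 48 deep. At the start the holder stands in the wooden block, collar on the block's top. Mounted on the strut, collar on the lips, holder_mid is 24 above slot_mid; it may be turned either way round and stays up by itself.
Things that resemble listed ones, but are neither listed nor needed, are in the scene too. Leave any turquoise look-alike of the part that bears tall_tube_mid alone.

How it is judged:
By the outcome, as a careful person would: the job done as asked, in the order asked, and still so for the second after the job is handed in, with the robot touching nothing.
It also fails if it takes over 67 s, if anything falls off the work surface, if the arm or the gripper's body presses on something with over 40 N, if the wrist force passes 120 N, or if a joint passes its speed limit or range.

### The arm

A 7-joint arm with a two-finger parallel gripper is mounted at the origin on the work surface. World frame = base frame: x ahead of the robot, y to its left, z up, the work surface at z = 0. Lengths are in m, angles in rad, forces in N, time in s.
With the tool pointing down it reaches from about 0.4 to 0.875 m from the base axis. Payload 19.3 kg.
Tool frame: the origin (TCP) lies on the front face of the gripper's body, between the roots of the fingers; the fingertips stand 73 mm ahead of it and the grasp point (between the pads) lies 54 mm ahead of it (env.grip_point_offset is the distance from the TCP to the grasp point, in m); z points along the fingers, y is the line along which they close (so a half turn about z gives the same grasp; the last joint's range is limited). The gripper opens to 85 mm and grips with 20 to 120 N. Pads are 22 mm wide; open, the fingers measure 114 mm over their backs; the gripper's body (76 mm by 85 mm) begins 54 mm behind the grasp point. The pads swing forward as they close: fully open they stand 13 mm farther back than shut.
Start: joints at [-1.235, 0.521, -0.036, 1.599, 0.021, 1.021, -0.113], TCP at [0.247, 0.574, 0.304] pointing down, gripper open.
Joint ranges: [-2.91, 2.91], [-0.3, 2.13], [-1.5, 1.42], [0.17, 2.43], [-1.26, 4.41], [0.16, 1.93], [-2.52, 2.52]. Speed limits (rad/s): [1.89, 1.89, 2.39, 2.39, 3.01, 3.01, 3.01].

### API

Orientations are given as a 3x3 rotation matrix whose columns are the frame's x, y, z axes.
In Python, from plant import env gives the robot as it stands.
- The arm moves only by the tool send_rows, never from a script. Its arguments are lists of equal length, an entry for each row: "slide": the shift along the tool's x, y, z in m, a list of three; "twist": the turn about the tool's z in rad. A call has 1 to 20 rows; each row shifts and turns the commanded pose from where the row before left it, along the tool's axes as they then stand; what a row does not reach is not made up. A row lasts 1/8 s, in which the tool goes at most 62.5 mm and 10.7 degrees, less where a joint would pass 70% of its speed; a pose out of reach is approached as far as the arm can. A call is refused whole if a number of a shift passes 0.0625 or a number of a turn 0.188, either way. A call with a gripper value outside its range is refused whole. "jaw" is the opening, from -1 (shut) to 1 (fully open), set as the call begins (left out, the last holds). The fingers move at their own pace and stop on an object; the grip force is fixed at half the most. Time passes only in rows, so rows that do not move let the fingers close. It gives the time, the measured TCP pose, the force, the opening and the grip force at its end, in the units of the state.
- env.observe(): the state, without advancing time (a new reading comes with each control period).
- env.get_image(name): name is "scene" or "side" or "wrist"; returns a dict with "image" (384x512x3 uint8, red, green, blue), "K" (3x3 intrinsics, pixels), "xyz" and "rotation" of the camera in the world. Camera axes: x right, y up, looking along -z (the intrinsics and any distortion apply to the point x, -y, -z); pixel columns grow to the right and rows downward; lengths in m; the calibration is good to about 2 mm. A picture is of the moment at which its call begins. There is no depth.
- env.finish_job(): hands the job in; it is judged then, once.
Trained networks look in the newest picture that a camera, given by its name, has taken for a name from the list of things; names that differ only in an ending like _2 or _b are one class to them, and where a whole thing is asked for, a point or a joint stands for the part that bears it (a point fixed in the world has none). Each returns a list of dicts, best first, with "conf" (0 to 1); they miss things now and then, are a little off and sometimes report something else, mostly with a low value. They report only what shows in the picture. A call takes as long as a camera call. They do not tell look-alikes from the thing itself.
- env.find_in(thing, camera): "location" ([x, y, z] in m, in world coordinates, good to about 4 mm: the middle of the surface that is visible of it).
The state is a dict: "time_s": time; "q": joint angles; "joint_velocities": joint speeds; "tau": joint torques, N m; "tool_pos": TCP position; "ee_rot": TCP orientation; "wrist_force": force on the tool from outside, world axes, zero at the start; "moment": the same for the moment, N m; "width": finger opening in m; "grasp_force": force on a finger pad.
Only numpy, scipy, OpenCV 4.12 (cv2) and the standard library are available. Lean on these libraries where they do the work, as an engineer would, in place of code of your own. Each camera call takes 0.05 s, during which the arm holds its last target. There are 200 camera calls.

## Working session

There is one attempt and no reset: what is moved stays moved. The work goes in short steps, Python scripts to look and compute and a tool call to move; the robot and the scene stay as the last step left them, time stands still between calls to the robot, and variables do not carry over. Pictures are saved under pics/ and viewed, at most 12 in all, crops included, and the job is handed in when it is done.

Besides the shell and the picture viewer there is one more tool, called as name(argument=value, ...), one argument or row to a line, values as JSON. send_rows: Moves the arm, as the interface text tells. Its arguments: {"type":"object","properties":{"slide":{"type":"array","items":{"type":"array","items":{"type":"number"}}},"twist":{"type":"array","items":{"type":"number"}},"jaw":{"type":"number"}},"required":["slide","twist"]}

```bash
mkdir -p pics; ls; python3 - <<'E'
from plant import env
import cv2,numpy as np
o=env.observe()
print(o['time_s'],o['tool_pos'],np.round(o['ee_rot'],3).tolist(),o['width'],env.grip_point_offset)
ims=[]
for c in ["scene","side"]:
    d=env.get_image(c); im=d["image"][:,:,::-1].copy()
    cv2.imwrite(f"pics/{c}0.png",im); print(c,d["K"],d["xyz"],d["rotation"])
    for t in ["slot_mid","holder_mid","tall_tube_mid","short_tube_mid","stock","rack","spool_mid","pot_mid","strut","holder_bore"]:
        for r in env.find_in(t,c)[:4]: print(c,t,np.round(r["location"],3),round(r["conf"],2))
E
```

```text
pics
0.0 [0.24663614 0.57401652 0.30335728] [[-0.919, 0.395, -0.0], [0.395, 0.919, -0.001], [-0.0, -0.001, -1.0]] 0.08538108049474966 0.0539
scene [[460.28871076   0.         252.52000456]
 [  0.         460.28871076 187.25160743]
 [  0.           0.           1.        ]] [ 1.43053768 -0.25997517  0.90623352] [[ 0.34949318 -0.61972672  0.70270428]
 [ 0.93666508  0.2129691  -0.27803362]
 [ 0.02265056  0.75536942  0.65490762]]
scene slot_mid [0.695 0.047 0.047] 0.55
scene slot_mid [0.478 0.305 0.097] 0.36
scene holder_mid [ 0.479 -0.259  0.079] 0.7
scene tall_tube_mid [0.598 0.293 0.131] 0.84
scene tall_tube_mid [0.392 0.165 0.095] 0.82
scene tall_tube_mid [0.501 0.215 0.125] 0.56
scene tall_tube_mid [0.38  0.234 0.098] 0.55
scene short_tube_mid [0.48  0.304 0.096] 0.48
scene short_tube_mid [ 0.5   -0.262  0.034] 0.22
scene stock [ 0.498 -0.262  0.036] 0.82
scene rack [0.505 0.251 0.045] 0.61
scene spool_mid [ 0.507 -0.008  0.049] 0.72
scene pot_mid [0.652 0.422 0.064] 0.6
scene pot_mid [ 0.478 -0.259  0.077] 0.56
scene pot_mid [0.694 0.049 0.042] 0.16
scene strut [0.695 0.046 0.04 ] 0.74
scene holder_bore [ 0.478 -0.256  0.081] 0.92
side [[439.35621553   0.         256.47411826]
 [  0.         439.35621553 189.8895123 ]
 [  0.           0.           1.        ]] [ 0.21926088 -0.70283427  0.62366514] [[ 0.92949091  0.18531564 -0.31891185]
 [-0.36867256  0.49321599 -0.78792039]
 [ 0.01127845  0.84993888  0.52676057]]
side slot_mid [ 0.668 -0.015  0.044] 0.7
side holder_mid [ 0.455 -0.271  0.083] 0.94
side tall_tube_mid [0.582 0.289 0.098] 0.94
side tall_tube_mid [0.484 0.214 0.124] 0.81
side tall_tube_mid [0.367 0.228 0.102] 0.7
side tall_tube_mid [0.381 0.155 0.098] 0.58
side short_tube_mid [0.475 0.295 0.093] 0.91
side stock [ 0.433 -0.283  0.031] 0.73
side rack [0.47  0.22  0.038] 0.73
side pot_mid [0.648 0.402 0.065] 0.8
side strut [ 0.666 -0.012  0.043] 0.94
side holder_bore [ 0.461 -0.271  0.079] 0.9
```

View pics/scene0.png

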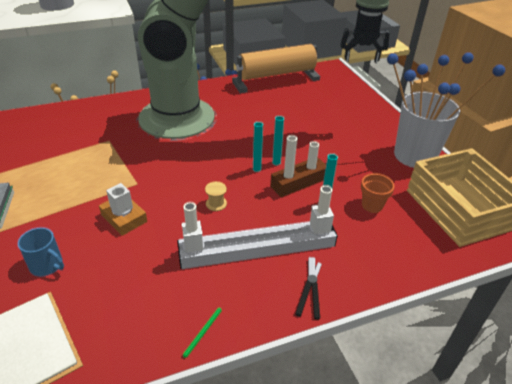

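View pics/side0.png

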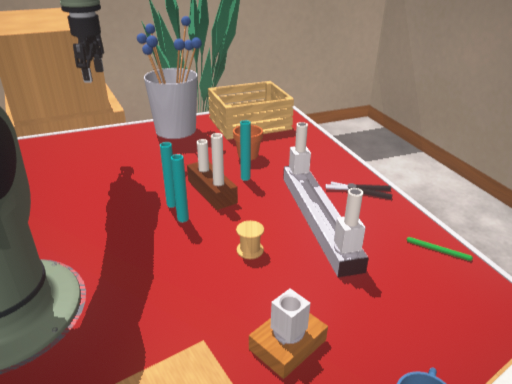

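In the scene picture, the loose holder on its block is at (120,200), the strut with its two fitted holders is at (190,235) to (323,212), the spool is at (216,195) and the pot at (376,190).

There are five candidates for the tall tube:
- **White, tall:** (290,157), standing in the rack.
- **White, short:** (313,155), standing in the rack.
- **Turquoise:** (258,146), (278,140) and (330,170).

The white one at (290,157) fits, since it is white, in a rack bore and taller than its neighbour. I'll confirm that with enlarged crops.

```bash
python3 - <<'E'
import cv2,numpy as np
a=cv2.imread("pics/scene0.png");b=cv2.imread("pics/side0.png")
C=np.zeros((600,800,3),np.uint8)
def put(im,x,y,w,h,s,X,Y):
    c=cv2.resize(im[y:y+h,x:x+w],None,fx=s,fy=s,interpolation=cv2.INTER_CUBIC);C[Y:Y+h*s,X:X+w*s]=c
put(a,172,180,170,90,4,0,0)      # scene strut
put(a,95,178,58,58,4,0,364)
put(a,268,130,64,64,3,236,364)
put(b,245,285,85,90,2,432,364)
put(b,190,130,60,80,3,610,360)
cv2.imwrite("pics/m1.png",C)
D=np.zeros((600,600,3),np.uint8);C=D
put(b,275,118,100,157,3,0,0)
cv2.imwrite("pics/m2.png",C[:471,:300])
E
```

```text
(no output)
```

View pics/m1.png

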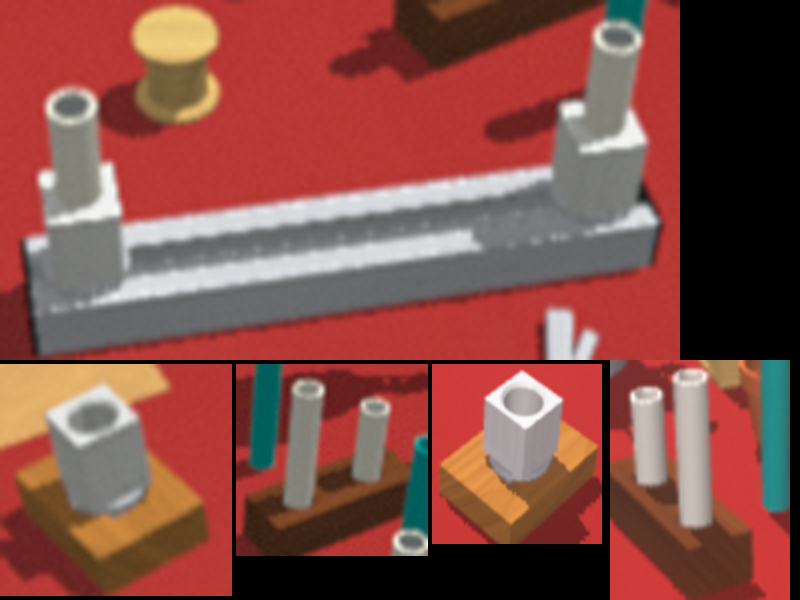

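View pics/m2.png

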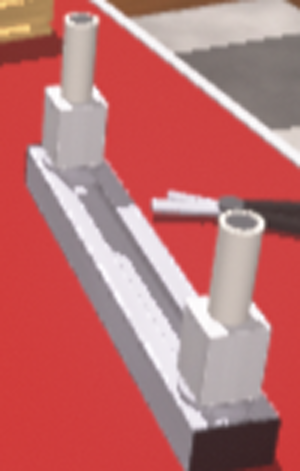

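The crops confirm it: the tall white tube is at scene (291,138) at its top, next to the short white one at (314,144), both in the rack. The turquoise ones stand free beside it. Next I'll measure from the top-edge pixels in both views.

```bash
cat > h.py <<'E'
import numpy as np
from plant import env
def ray(d,p):
    v=np.linalg.inv(d["K"])@[p[0],p[1],1]; v=d["rotation"]@[v[0],-v[1],-v[2]]; return np.array(d["xyz"]),v
def plane(d,p,z):
    o,v=ray(d,p); return o+v*(z-o[2])/v[2]
def tri(L):
    A=0;b=0
    for d,p in L:
        o,v=ray(d,p); v/=np.linalg.norm(v); M=np.eye(3)-np.outer(v,v); A=A+M;b=b+M@o
    return np.linalg.solve(A,b)
E
python3 - <<'E'
from h import *
a=env.get_image("scene");b=env.get_image("side")
P=dict(tubeL=((189.6,205.9),(355.7,191.3),.179),tubeR=((325.9,188.9),(301.7,123.3),.179),bore=((118.4,191.1),(288.7,303.7),.101),tall=((291.7,137.7),(216.3,135),.18),short=((314,143.7),(202,141.3),.13))
for k,(p,q,z) in P.items(): print(k,plane(a,p,z).round(4),plane(b,q,z).round(4),tri([(a,p),(b,q)]).round(4))
S=[(47,48),(103,21),(136,54),(80,83)];c=[plane(a,(95+x/4-.4,178+y/4-.4),.101)[:2] for x,y in S]
T=[(485,402),(522,371),(562,400),(525,432)];e=[plane(b,(245+(x-432)/2-.25,285+(y-364)/2-.25),.101)[:2] for x,y in T]
for c in (c,e):
    c=np.array(c);print(c.round(4).tolist(),c.mean(0))
    for i in range(4):
        v=c[(i+1)%4]-c[i]; print(np.linalg.norm(v).round(4),np.degrees(np.arctan2(v[1],v[0])).round(1))
E
```

```text
tubeL [ 0.6645 -0.1107  0.179 ] [ 0.665  -0.1095  0.179 ] [ 0.6646 -0.1105  0.1794]
tubeR [0.7136 0.2144 0.179 ] [0.7154 0.2214 0.179 ] [0.7131 0.2152 0.1804]
bore [ 0.4667 -0.256   0.101 ] [ 0.4568 -0.2593  0.101 ] [ 0.4594 -0.2554  0.0955]
tall [0.4909 0.2236 0.18  ] [0.4898 0.2266 0.18  ] [0.4896 0.2246 0.18  ]
short [0.4748 0.3061 0.13  ] [0.4741 0.3071 0.13  ] [0.4742 0.3066 0.1299]
[[0.4505, -0.2848], [0.4348, -0.2463], [0.4753, -0.2309], [0.492, -0.2692]] [ 0.46314042 -0.25778703]
0.0416 112.2
0.0434 20.8
0.0417 -66.5
0.0443 -159.4
[[0.4308, -0.2494], [0.4731, -0.2288], [0.4891, -0.2696], [0.4473, -0.2888]] [ 0.46006441 -0.25913618]
0.0471 26.0
0.0438 -68.5
0.0461 -155.4
0.0427 112.7
```

send_rows(
  slide=[
    [-0.03,-0.02,0],
    [-0.046,-0.03,0],
    [-0.048,-0.032,0],
    [-0.048,-0.032,0],
    [-0.048,-0.032,0],
    [-0.046,-0.03,0],
    [-0.03,-0.02,0],
    [-0.02,-0.01,0],
  ],
  twist=[0,0,0,0,0,0,0,0],
)

```text
time_s: 2.2
tool_pos: [0.4567, 0.2583, 0.3041]
ee_rot: [[-0.918, 0.397, 0.0], [0.397, 0.918, -0.0], [-0.0, 0.0, -1.0]]
wrist_force: [0.0, -0.3, 1.4]
width: 0.0854
grasp_force: 0.0
```

```bash
python3 - <<'E'
from h import *
import cv2
d=env.get_image("wrist");cv2.imwrite("pics/w1.png",d["image"][:,:,::-1])
o=env.observe();print(o['time_s'],o['tool_pos'].round(4),np.round(o['q'],3),d["xyz"],d["rotation"].round(3).tolist())
for t in ["tall_tube_mid","short_tube_mid","rack"]:
    for r in env.find_in(t,"wrist")[:3]: print(t,np.round(r["location"],4),r["conf"])
E
```

```text
2.25 [0.4582 0.2566 0.3041] [-0.661  0.363  0.047  1.865 -0.02   0.914  0.557] [0.38849657 0.28814044 0.37321326] [[0.397, -0.877, -0.272], [0.918, 0.379, 0.117], [0.0, -0.296, 0.955]]
tall_tube_mid [0.4823 0.2247 0.1571] 0.97
tall_tube_mid [0.5761 0.2897 0.1024] 0.91
tall_tube_mid [0.365  0.2347 0.1461] 0.89
short_tube_mid [0.4657 0.3081 0.1099] 0.56
rack [0.4669 0.2667 0.0545] 0.97
```

send_rows(
  slide=[
    [-0.014,-0.03,0],
    [-0.02,-0.046,0],
    [-0.02,-0.048,0],
    [-0.02,-0.048,0],
    [-0.02,-0.048,0],
    [-0.02,-0.048,0],
    [-0.02,-0.048,0],
    [-0.02,-0.048,0],
    [-0.02,-0.046,0],
    [-0.014,-0.03,0],
    [-0.01,-0.02,0],
    [0,0,0],
  ],
  twist=[0,0,0,0,0,0,0,0,0,0,0,0],
)

```text
time_s: 3.9
tool_pos: [0.4562, -0.2409, 0.3038]
ee_rot: [[-0.918, 0.395, -0.0], [0.395, 0.918, -0.0], [0.0, -0.0, -1.0]]
wrist_force: [0.4, -0.3, 0.7]
width: 0.0855
grasp_force: 0.0
```

```bash
python3 - <<'E'
from h import *
import cv2
d=env.get_image("wrist");cv2.imwrite("pics/w2.png",d["image"][:,:,::-1])
np.savez("pics/w2.npz",**{k:d[k] for k in("K","xyz","rotation")})
o=env.observe();print(o['time_s'],o['tool_pos'].round(4),np.round(o['q'],3),o['ee_rot'].round(3).tolist(),d["xyz"],d["rotation"].round(3).tolist())
for t in ["holder_mid","holder_bore","stock"]:
    for r in env.find_in(t,"wrist")[:3]: print(t,np.round(r["location"],4),r["conf"])
E
python3 -c "
import cv2,numpy as np
cv2.imwrite('pics/w12.png',cv2.resize(np.vstack([cv2.imread('pics/w2.png')]),(800,600)))"
```

```text
3.95 [ 0.4563 -0.2399  0.3037] [ 0.172  0.357  0.255  1.896 -0.113  0.902  1.647] [[-0.919, 0.394, -0.0], [0.394, 0.919, 0.0], [0.0, 0.0, -1.0]] [ 0.38803347 -0.21123076  0.37289851] [[0.396, -0.877, -0.271], [0.918, 0.378, 0.117], [-0.0, -0.296, 0.955]]
holder_mid [ 0.458  -0.2572  0.0887] 0.83
holder_bore [ 0.4588 -0.264   0.0867] 0.92
stock [ 0.4322 -0.2458  0.0322] 0.87
```

View pics/w12.png

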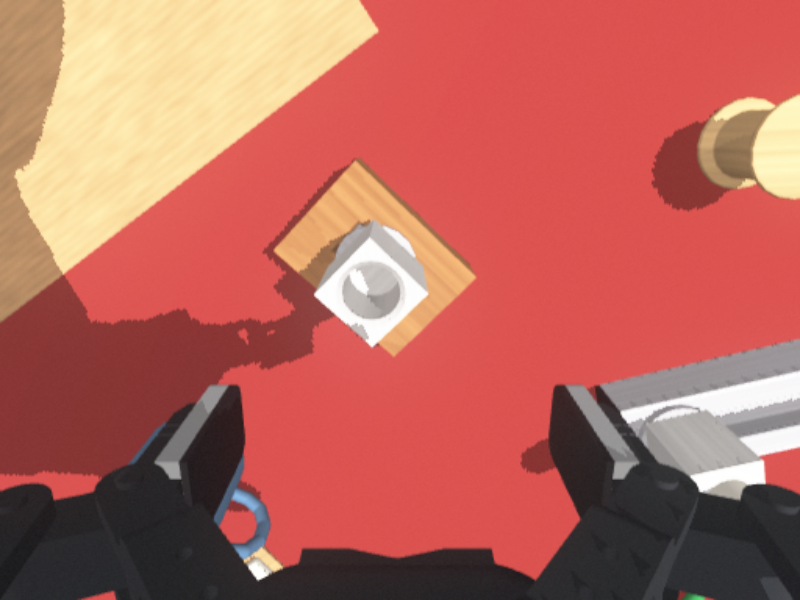

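The wrist picture shows the holder's bore at (373,290), its top-face corners at (314,294), (373,245), (428,293) and (373,347), and the block's top corners at (272,250), (357,159), (476,277) and (393,356). The block's longer edge runs from (357,159) to (476,277).

```bash
python3 - <<'E'
from h import *
d=dict(np.load("pics/w2.npz"))
print("bore",plane(d,(373*.64,290*.64),.101))
for S,z in (([(314,294),(373,245),(428,293),(373,347)],.101),([(272,250),(357,159),(476,277),(393,356)],.035)):
    c=np.array([plane(d,(x*.64,y*.64),z)[:2] for x,y in S]);print(c.round(4).tolist(),c.mean(0))
    for i in range(4):
        v=c[(i+1)%4]-c[i]; print(np.linalg.norm(v).round(4),np.degrees(np.arctan2(v[1],v[0])).round(1))
E
```

```text
bore [ 0.45997358 -0.25591611  0.101     ]
[[0.4494, -0.2862], [0.4374, -0.2458], [0.4733, -0.2293], [0.4904, -0.2695]] [ 0.46261344 -0.25769235]
0.0421 106.6
0.0396 24.7
0.0437 -67.0
0.0442 -157.9
[[0.4262, -0.3164], [0.3955, -0.2411], [0.4963, -0.2001], [0.527, -0.2736]] [ 0.46124028 -0.25779304]
0.0813 112.2
0.1088 22.1
0.0796 -67.3
0.1095 -157.0
```

send_rows(
  slide=[
    [0,0,0],
    [0,0,0],
    [0,0,0],
    [0,0,0],
    [0,0,0],
    [-0.009,-0.001,0.03],
    [-0.009,-0.001,0.04],
    [0,0,0.03],
    [0,0,0],
  ],
  twist=[0.155,0.155,0.155,0.155,0.155,0,0,0,0],
)

```text
time_s: 5.22
tool_pos: [0.4606, -0.2569, 0.2026]
ee_rot: [[-0.381, 0.925, -0.003], [0.925, 0.381, 0.001], [0.002, -0.002, -1.0]]
wrist_force: [0.2, 0.5, 0.7]
width: 0.0855
grasp_force: 0.0
```

```bash
cat > go.py <<'E'
import sys
from h import *
# usage: go.py x y z yawdeg(of tool y) -> remaining slide in tool axes & twist
o=env.observe();R=o['ee_rot'];p=o['tool_pos']
yaw=np.degrees(np.arctan2(R[1,1],R[0,1]))
print("t",o['time_s'],"p",p.round(4),"yaw",yaw.round(2),"tilt",R[2].round(4),"q",np.round(o['q'],2),"w",o['width'],"F",np.round(o['wrist_force'],1),"g",o['grasp_force'])
if len(sys.argv)>4:
    x,y,z,w=map(float,sys.argv[1:5]);dy=(w-yaw+180)%360-180
    s=R.T@(np.array([x,y,z])-p)
    r=np.radians(w);Rn=np.array([[-np.sin(r),np.cos(r),0],[np.cos(r),np.sin(r),0],[0,0,-1]])
    print("slide now",s.round(4),"twist",round(-np.radians(dy),4),"slide after twist",(Rn.T@(np.array([x,y,z])-p)).round(4))
E
python3 go.py 0.461 -0.2577 0.122 22.4
```

```text
t 5.225 p [ 0.4606 -0.2569  0.2026] yaw 22.4 tilt [ 0.0024 -0.0023 -1.    ] q [ 0.13  0.54  0.37  1.96 -0.29  0.7   1.07] w 0.08550350367853997 F [0.2 0.5 0.7] g 0.0
slide now [-0.0011  0.0003  0.0806] twist -0.0 slide after twist [-0.0009  0.0001  0.0806]
```

send_rows(
  slide=[
    [-0.001,0,0.02],
    [0,0,0.03],
    [0,0,0.02],
    [0,0,0.01],
    [0,0,0],
  ],
  twist=[0,0,0,0,0],
)

```text
time_s: 5.85
tool_pos: [0.4618, -0.2588, 0.1245]
ee_rot: [[-0.38, 0.925, 0.0], [0.925, 0.38, -0.0], [-0.0, 0.0, -1.0]]
wrist_force: [-0.2, 0.3, 1.9]
width: 0.0854
grasp_force: 0.0
```

send_rows(
  slide=[
    [0,0,0],
    [0,0,0],
    [0,0,0],
    [0,0,0],
    [0,0,0],
    [0,0,0],
  ],
  twist=[0,0,0,0,0,0],
  jaw=-1,
)

```text
time_s: 6.6
tool_pos: [0.4617, -0.2591, 0.1247]
ee_rot: [[-0.38, 0.925, 0.001], [0.925, 0.38, -0.0], [-0.001, 0.001, -1.0]]
wrist_force: [-2.4, 1.6, 11.5]
width: 0.0433
grasp_force: 59.9
```

```bash
python3 go.py 0.689 0.0525 0.25 81.5
```

```text
t 6.6 p [ 0.4617 -0.2591  0.1247] yaw 22.34 tilt [-5.e-04  7.e-04 -1.e+00] q [ 0.19  0.67  0.29  1.99 -0.36  0.53  1.12] w 0.043341224201767455 F [-2.4  1.6 11.5] g 59.9426794052124
slide now [ 0.2017  0.3288 -0.1252] twist -1.0325 slide after twist [-0.1788  0.3417 -0.1253]
```

send_rows(
  slide=[
    [0,0,-0.02],
    [0,0,-0.03],
    [0,0,-0.035],
    [0,0,-0.035],
    [0,0,-0.03],
    [0,0,-0.02],
    [0,0,-0.015],
    [0,0,0],
    [-0.009,0.017,0],
    [-0.016,0.03,0],
    [-0.021,0.04,0],
    [-0.023,0.043,0],
    [-0.023,0.043,0],
    [-0.023,0.043,0],
    [-0.023,0.043,0],
    [-0.018,0.035,0],
    [-0.014,0.028,0],
    [-0.008,0.016,0],
    [0,0,0],
    [0,0,0],
  ],
  twist=[0,0,-0.172,-0.172,-0.172,-0.172,-0.172,-0.172,0,0,0,0,0,0,0,0,0,0,0,0],
)

```text
time_s: 9.1
tool_pos: [0.6872, 0.0481, 0.3088]
ee_rot: [[-0.989, 0.15, -0.0], [0.15, 0.989, -0.001], [0.0, -0.001, -1.0]]
wrist_force: [-0.4, 0.3, -3.7]
width: 0.0432
grasp_force: 62.4
```

```bash
python3 go.py 0.689 0.0525 0.25 81.5; python3 - <<'E'
from h import *
import cv2
C=[]
for n in("wrist","scene","side"):
    d=env.get_image(n);np.savez(f"pics/{n}3.npz",**{k:d[k] for k in("K","xyz","rotation")})
    cv2.imwrite(f"pics/{n}3.png",d["image"][:,:,::-1]);C.append(d["image"][:,:,::-1])
cv2.imwrite("pics/w3.png",cv2.resize(C[0],(800,600),interpolation=cv2.INTER_CUBIC))
E
```

```text
t 9.1 p [0.6872 0.0481 0.3088] yaw 81.37 tilt [ 4.e-04 -8.e-04 -1.e+00] q [-0.21  0.63  0.09  1.41 -0.06  1.11  1.31] w 0.04320105461273335 F [-0.4  0.3 -3.7] g 62.41607666015625
slide now [-0.0011  0.0047  0.0588] twist -0.0023 slide after twist [-0.0011  0.0047  0.0588]
```

View pics/w3.png

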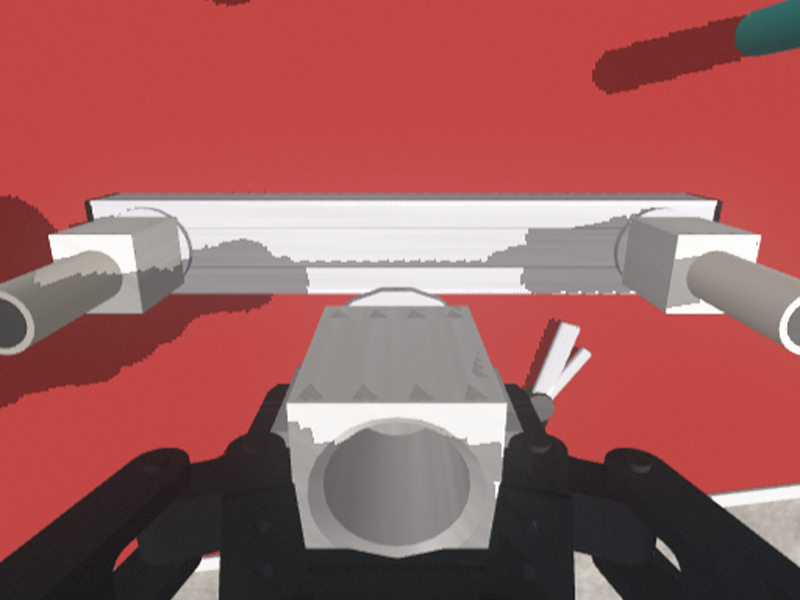

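The strut's near-base top edge runs from (90,201) to (720,201) and its far edge lies along y=293. The slot spans about y=230 to 267, and the collars' inner extremes are at x=190 and 614. The held holder's bore is at (397,483) with its far top edge at (288,402) to (506,402).

```bash
python3 - <<'E'
from h import *
d=dict(np.load("pics/wrist3.npz"))
f=lambda x,y,z:plane(d,((x+.5)*.64-.5,(y+.5)*.64-.5),z)[:2]
g=lambda *P:print(*[np.round(p,4) for p in P])
A,B=f(90,201,.041),f(720,201,.041);u=(B-A);L=np.linalg.norm(u);u/=L;n=np.array([-u[1],u[0]])
print("near edge",A,B,L,"yaw",np.degrees(np.arctan2(u[1],u[0])))
C,D=f(300,293,.041),f(525,293,.041);print("width",(C-A)@n,(D-A)@n, "slot",[(f(400,y,.041)-A)@n for y in (230,267)])
c1,c2=f(190,255,.041),f(614,255,.041)
print("mid ends",A+u*L/2,"centre via far/near",)
m=[(( f(a,y,z)+f(b,y,z))/2-A)@u for a,b,y,z in((90,720,201,.041),(190,614,250,.045),(49,760,235,.107),(134,672,312,.107))]
print("mid along",m, "expect .204; tubes spacing",(c2-c1)@u+.054)
w=np.mean([(C-A)@n,(D-A)@n]);
mid=A+u*np.mean(m)+n*w/2;print("slot_mid",mid)
H=[f(x,y,.2851) for x,y in((288,402),(506,402),(497,548),(303,548))]
g(*H);g(H[1]-H[0],H[2]-H[3]);print("face yaw",[np.degrees(np.arctan2(*(v[::-1]))) for v in(H[1]-H[0],)])
print("bore",f(397,483,.2851),"far-edge mid +22", (H[0]+H[1])/2+22e-3*n*np.sign((f(397,483,.2851)-H[0])@n))
E
```

```text
near edge [ 0.62820882 -0.14025823] [0.68838344 0.25570062] 0.40050517904834293 yaw 81.35877014433095
width -0.061296323253898985 -0.061284787883369427 slot [np.float64(-0.018630920347599354), np.float64(-0.04330865944832359)]
mid ends [0.65829613 0.0577212 ] centre via far/near
mid along [np.float64(0.20025258952417144), np.float64(0.19842785234604204), np.float64(0.19903438888922526), np.float64(0.19842668979973438)] expect .204; tubes spacing 0.33190692679943906
slot_mid [0.68841066 0.05191345]
[0.6615 0.0302] [0.668  0.0728] [0.7031 0.0676] [0.6968 0.026 ]
[0.0065 0.0425] [0.0063 0.0417]
face yaw [np.float64(81.36900292419662)]
bore [0.68340873 0.04866983] far-edge mid +22 [0.68651984 0.04818994]
```

send_rows(
  slide=[
    [-0.001,0.002,0.02],
    [-0.001,0.002,0.03],
    [0,0,0.035],
    [0,0,0.03],
    [0,0,0.02],
    [0,0,0.01],
    [0,0,0.005],
    [0,0,0],
    [0,0,0],
  ],
  twist=[0,0,0,0,0,0,0,0,0],
)

```text
time_s: 10.38
tool_pos: [0.6905, 0.0526, 0.1597]
ee_rot: [[-0.989, 0.148, 0.001], [0.148, 0.989, 0.0], [-0.001, 0.0, -1.0]]
wrist_force: [-0.1, 0.3, -3.4]
width: 0.0432
grasp_force: 62.5
```

```bash
python3 go.py 0.6896 0.052 0.1307 81.36; python3 - <<'E'
from h import *
import cv2
C=[]
for n in("wrist","scene","side"):
    d=env.get_image(n);np.savez(f"pics/{n}4.npz",**{k:d[k] for k in("K","xyz","rotation")})
    cv2.imwrite(f"pics/{n}4.png",d["image"][:,:,::-1]);C.append(d["image"][:,:,::-1])
W,S,E=C
out=np.zeros((600,800,3),np.uint8)
def put(im,x,y,w,h,s,X,Y):
    c=cv2.resize(im[y:y+h,x:x+w],None,fx=s,fy=s,interpolation=cv2.INTER_CUBIC);out[Y:Y+c.shape[0],X:X+c.shape[1]]=c
put(W,100,80,300,225,1.6,0,0)
put(S,215,165,80,100,4,480,0)
put(E,290,140,90,110,4,480-40-0,0) if 0 else put(E,285,150,75,60,4,0,360)
put(S,180,160,160,90,2,480,410)
cv2.imwrite("pics/w4.png",out)
E
```

```text
t 10.375 p [0.6905 0.0526 0.1597] yaw 81.47 tilt [-1.1e-03  3.0e-04 -1.0e+00] q [-0.21  0.79  0.07  1.51 -0.07  0.84  1.31] w 0.04315206288265116 F [-0.1  0.3 -3.4] g 62.452465295791626
slide now [ 0.0008 -0.0007  0.029 ] twist 0.0019 slide after twist [ 0.0008 -0.0007  0.029 ]
```

View pics/w4.png

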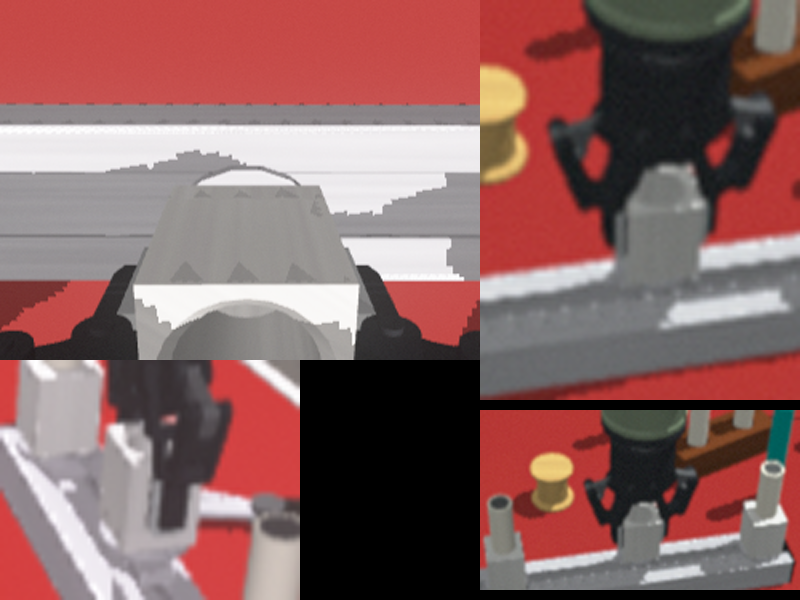

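Wrist crop, with the pixels at 1.6× from offset (100,80): the strut's near edge is at y=125, the slot edges are at y=172 and 236, and the far edge is at y=280. The collar's apex is at (247,167), and the holder's top edge runs from (135,285) to (358,285). The head hangs just above the slot, so I'll compute how far across it is off.

```bash
python3 - <<'E'
from h import *
d=dict(np.load("pics/wrist4.npz"))
f=lambda x,y,z:plane(d,(100+(x+.5)/1.6-.5,80+(y+.5)/1.6-.5),z)[:2]
r=np.radians(81.4);u=np.array([np.cos(r),np.sin(r)]);n=np.array([u[1],-u[0]])  # n ~ +x
o=env.observe()['tool_pos'][:2]
print("rel. to TCP across: strut edges",[round((f(250,y,.041)-o)@n,4) for y in(125,280)],"slot",[round((f(250,y,.041)-o)@n,4) for y in(172,236)])
zt=.1597-.0657
print("collar centre",(f(247,166.5,zt-.024)-o)@n+.027,(f(247,170.5,zt-.018)-o)@n+.027)
print("body centre from near top edge... ",(f(247,185,zt-.018)-o)@n+.022,(f(247,285,zt+.042)-o)@n+.022)
print("body along",[(f((a+b)/2,y,z)-o)@u for a,b,y,z in((135,358,285,zt+.042),(195,299,185,zt-.018))])
a,b=f(135,285,zt+.042),f(358,285,zt+.042);print("face yaw",np.degrees(np.arctan2(*(b-a)[::-1])))
a,b=f(20,125,.041),f(460,125,.041);print("strut yaw",np.degrees(np.arctan2(*(b-a)[::-1])))
E
```

```text
rel. to TCP across: strut edges [np.float64(-0.0327), np.float64(0.0289)] slot [np.float64(-0.0152), np.float64(0.0103)]
collar centre 0.0009426786426850603 0.0003596585368833734
body centre from near top edge...  -9.807818601163809e-05 -0.0002294435502794047
body along [np.float64(3.068719592276776e-05), np.float64(0.0002784243141690122)]
face yaw 81.43427882484285
strut yaw 81.44758105043464
```

send_rows(
  slide=[
    [0.002,0,0],
    [0,0,0.004],
    [0,0,0.004],
    [0,0,0.003],
    [0,0,0.002],
    [0,0,0.002],
    [0,0,0],
  ],
  twist=[0,0,0,0,0,0,0],
)

```text
time_s: 11.4
tool_pos: [0.6881, 0.0529, 0.1437]
ee_rot: [[-0.989, 0.148, -0.0], [0.148, 0.989, -0.0], [0.0, -0.0, -1.0]]
wrist_force: [0.4, -0.3, -3.8]
width: 0.0432
grasp_force: 62.5
```

```bash
python3 go.py 0.6896 0.052 0.1307 81.36
```

```text
t 11.4 p [0.6881 0.0529 0.1437] yaw 81.47 tilt [ 2.e-04 -1.e-04 -1.e+00] q [-0.21  0.81  0.07  1.53 -0.07  0.81  1.31] w 0.04317496280774504 F [ 0.4 -0.3 -3.8] g 62.45250105857849
slide now [-0.0016 -0.0006  0.013 ] twist 0.0019 slide after twist [-0.0016 -0.0006  0.013 ]
```

send_rows(
  slide=[
    [0,0,0.004],
    [0,0,0.004],
    [0,0,0.002],
    [0,0,0.001],
    [0,0,0.001],
    [0,0,0],
  ],
  twist=[0,0,0,0,0,0],
)

```text
time_s: 12.15
tool_pos: [0.6882, 0.0529, 0.1319]
ee_rot: [[-0.989, 0.148, -0.0], [0.148, 0.989, 0.0], [0.0, 0.0, -1.0]]
wrist_force: [0.2, 0.8, -3.6]
width: 0.0433
grasp_force: 62.5
```

send_rows(
  slide=[
    [0,0,0.0005],
    [0,0,0.0005],
    [0,0,0],
  ],
  twist=[0,0,0],
)

```text
time_s: 12.52
tool_pos: [0.6882, 0.0529, 0.1309]
ee_rot: [[-0.989, 0.148, -0.0], [0.148, 0.989, -0.0], [0.0, -0.0, -1.0]]
wrist_force: [-0.5, -0.7, -3.8]
width: 0.043
grasp_force: 62.5
```

send_rows(
  slide=[
    [0,0,0.0005],
    [0,0,0.0005],
    [0,0,0],
  ],
  twist=[0,0,0],
)

```text
time_s: 12.9
tool_pos: [0.6882, 0.0529, 0.1307]
ee_rot: [[-0.989, 0.148, 0.0], [0.148, 0.989, 0.0], [-0.0, 0.0, -1.0]]
wrist_force: [-6.1, -0.7, 9.4]
width: 0.0435
grasp_force: 64.0
```

send_rows(
  slide=[
    [0,0,-0.0005],
    [0,0,0],
    [0,0,0],
    [0,0,0],
    [0,0,0],
    [0,0,0],
    [0,0,0],
    [0,0,0],
    [0,0,0],
    [0,0,0],
    [0,0,0],
    [0,0,0],
  ],
  twist=[0,0.157,0.157,0.157,0.157,0.157,0.157,0.157,0.157,0.157,0.157,0],
)

```text
time_s: 14.4
tool_pos: [0.6886, 0.0531, 0.1308]
ee_rot: [[0.146, 0.989, 0.001], [0.989, -0.146, -0.0], [-0.0, 0.001, -1.0]]
wrist_force: [0.6, -0.8, 4.2]
width: 0.0437
grasp_force: 63.5
```

```bash
python3 go.py 0.6882 0.0529 0.1307 -8.57
```

```text
t 14.4 p [0.6886 0.0531 0.1308] yaw -8.42 tilt [-2.0e-04  1.1e-03 -1.0e+00] q [-0.44  0.89  0.47  1.54 -0.5   0.83  0.07] w 0.04366123399655565 F [ 0.6 -0.8  4.2] g 63.505825996398926
slide now [-0.0002 -0.0003  0.0001] twist 0.0026 slide after twist [-0.0002 -0.0003  0.0001]
```

send_rows(
  slide=[
    [0,0,0.0005],
    [0,0,0],
    [0,0,0],
    [0,0,0],
    [0,0,-0.01],
    [0,0,-0.03],
    [0,0,-0.045],
    [0,0,-0.045],
    [0,0,-0.03],
    [0,0,-0.01],
    [0,0,0],
  ],
  twist=[0,0,0,0,0,0,0,0,0,0,0],
  jaw=1,
)

```text
time_s: 15.78
tool_pos: [0.6882, 0.0529, 0.3002]
ee_rot: [[0.147, 0.989, 0.001], [0.989, -0.147, 0.0], [0.0, 0.0, -1.0]]
wrist_force: [-0.2, -0.0, -1.0]
width: 0.0853
grasp_force: 0.0
```

```bash
python3 go.py 0.4896 0.2246 0.3 -8.4;  python3 - <<'E'
from h import *
import cv2
C=[]
for n in("wrist","scene","side"):
    d=env.get_image(n);np.savez(f"pics/{n}5.npz",**{k:d[k] for k in("K","xyz","rotation")})
    cv2.imwrite(f"pics/{n}5.png",d["image"][:,:,::-1]);C.append(d["image"][:,:,::-1])
    for r in env.find_in("holder_bore",n)[:3]: print(n,r)
W,S,E=C
out=np.zeros((600,800,3),np.uint8)
def put(im,x,y,w,h,s,X,Y):
    c=cv2.resize(im[y:y+h,x:x+w],None,fx=s,fy=s,interpolation=cv2.INTER_CUBIC);out[Y:Y+c.shape[0],X:X+c.shape[1]]=c
put(W,0,0,512,384,1.0,0,0)
put(S,232,195,56,50,5,515,0)
put(E,290,150,56,60,5,515,260)
cv2.imwrite("pics/w5.png",out)
E
```

```text
t 15.775 p [0.6882 0.0529 0.3002] yaw -8.48 tilt [ 3.e-04  5.e-04 -1.e+00] q [-0.49  0.7   0.57  1.43 -0.4   1.12 -0.  ] w 0.08533842554073715 F [-0.2 -0.  -1. ] g 0.0
slide now [ 1.405e-01 -2.217e-01  1.000e-04] twist -0.0013 slide after twist [ 1.408e-01 -2.215e-01  2.000e-04]
wrist {'location': [0.6926, 0.0528, 0.102], 'conf': 0.92}
scene {'location': [0.7071, 0.0527, 0.089], 'conf': 0.89}
side {'location': [0.6881, 0.0355, 0.0824], 'conf': 0.6}
```

View pics/w5.png

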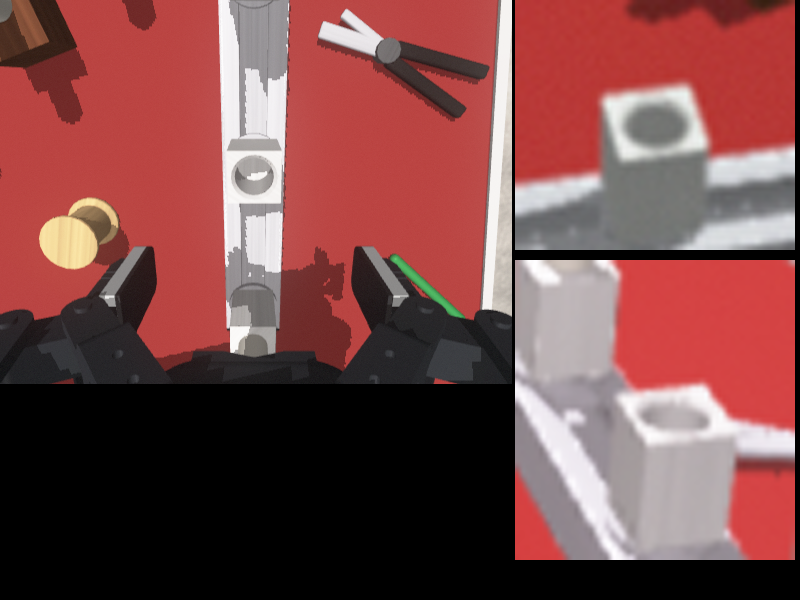

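The holder stands upright on the strut, with its bore at wrist (254,175), scene (259.6,219.6) and side (322,181). Its faces are square to the strut.

send_rows(
  slide=[
    [0.007,-0.011,0],
    [0.014,-0.022,0],
    [0.018,-0.029,0],
    [0.02,-0.03,0],
    [0.02,-0.03,0],
    [0.02,-0.03,0],
    [0.018,-0.028,0],
    [0.013,-0.022,0],
    [0.007,-0.013,0],
    [0.003,-0.007,0],
    [0,0,0],
  ],
  twist=[0,0,0,0,0,0,0,0,0,0,0],
)

```text
time_s: 17.45
tool_pos: [0.4893, 0.224, 0.3]
ee_rot: [[0.147, 0.989, 0.0], [0.989, -0.147, 0.0], [0.0, 0.0, -1.0]]
wrist_force: [0.4, -0.5, 0.9]
width: 0.0855
grasp_force: 0.0
```

```bash
python3 go.py 0.4896 0.2246 0.194 -8.4;  python3 - <<'E'
from h import *
import cv2
D={n:dict(np.load(f"pics/{n}5.npz")) for n in("wrist","scene","side")}
P=dict(wrist=(253.7,175),scene=(259.6,219.6),side=(322,181.2))
for n in P: print("bore",n,plane(D[n],P[n],.107))
d=env.get_image("wrist");np.savez("pics/wrist6.npz",**{k:d[k] for k in("K","xyz","rotation")})
cv2.imwrite("pics/w6.png",d["image"][:,:,::-1])
E
```

```text
t 17.45 p [0.4893 0.224  0.3   ] yaw -8.48 tilt [ 0.e+00  1.e-04 -1.e+00] q [-0.99  0.45  0.62  1.86 -0.32  0.93 -0.37] w 0.08552290353374958 F [ 0.4 -0.5  0.9] g 0.0
slide now [0.0006 0.0002 0.106 ] twist -0.0014 slide after twist [0.0006 0.0003 0.106 ]
bore wrist [0.68997572 0.05633514 0.107     ]
bore scene [0.69214679 0.05341124 0.107     ]
bore side [0.68808182 0.05212604 0.107     ]
```

View pics/w6.png

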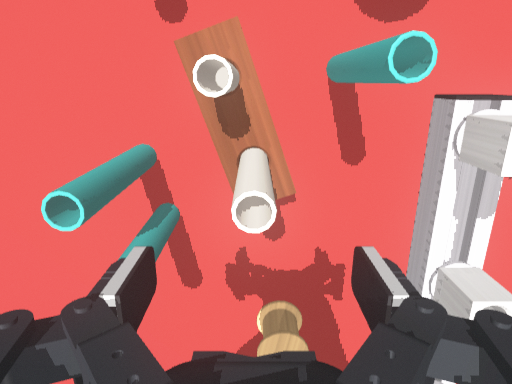

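The tall white tube's rim is at (254.5,212) with the short one at (214,76). The turquoise ones at (63,211), (412,57) and (150,230) are clear of the fingers.

```bash
python3 - <<'E'
from h import *
d=dict(np.load("pics/wrist6.npz"))
print(plane(d,(254.5,212),.18),plane(d,(214,76),.13))
e=dict(np.load("pics/wrist5.npz"))
print("TCP px at z", )
E
python3 go.py 0.4896 0.2246 0.194 -8.4
```

```text
[0.49111832 0.22438745 0.18      ] [0.47570582 0.30603462 0.13      ]
TCP px at z
t 17.5 p [0.4896 0.2237 0.3   ] yaw -8.51 tilt [-1.e-04  3.e-04 -1.e+00] q [-0.99  0.45  0.62  1.86 -0.32  0.93 -0.37] w 0.08545831691312042 F [-0.6  0.6 -0.1] g 0.0
slide now [ 0.0009 -0.0002  0.106 ] twist -0.0019 slide after twist [ 9.00e-04 -1.00e-04  1.06e-01]
```

send_rows(
  slide=[
    [0.001,0.001,0.02],
    [0,0,0.03],
    [0,0,0.03],
    [0,0,0.02],
    [0,0,0.006],
    [0,0,0],
  ],
  twist=[0,0,0,0,0,0],
)

```text
time_s: 18.25
tool_pos: [0.4908, 0.2245, 0.1941]
ee_rot: [[0.148, 0.989, 0.0], [0.989, -0.148, -0.0], [-0.0, 0.0, -1.0]]
wrist_force: [-0.2, 0.7, 0.1]
width: 0.0854
grasp_force: 0.0
```

send_rows(
  slide=[
    [0,0,0],
    [0,0,0],
    [0,0,0],
    [0,0,0],
    [0,0,0],
    [0,0,0],
  ],
  twist=[0,0,0,0,0,0],
  jaw=-1,
)

```text
time_s: 19.0
tool_pos: [0.4905, 0.2251, 0.1944]
ee_rot: [[0.147, 0.989, 0.0], [0.989, -0.147, 0.001], [0.001, 0.0, -1.0]]
wrist_force: [-1.8, 0.6, 8.6]
width: 0.0273
grasp_force: 58.5
```

```bash
python3 go.py 0.6882 0.0535 0.32 -8.5
```

```text
t 19.0 p [0.4905 0.2251 0.1944] yaw -8.48 tilt [ 6.e-04  2.e-04 -1.e+00] q [-0.91  0.6   0.52  1.94 -0.44  0.71 -0.27] w 0.02733156255250877 F [-1.8  0.6  8.6] g 58.463338539004326
slide now [-0.1405  0.2209 -0.1257] twist 0.0004 slide after twist [-0.1405  0.2209 -0.1256]
```

send_rows(
  slide=[
    [0,0,-0.01],
    [0,0,-0.02],
    [0,0,-0.03],
    [0,0,-0.03],
    [0,0,-0.025],
    [0,0,-0.015],
    [-0.007,0.011,0],
    [-0.014,0.022,0],
    [-0.018,0.028,0],
    [-0.02,0.031,0],
    [-0.02,0.031,0],
    [-0.02,0.031,0],
    [-0.018,0.028,0],
    [-0.013,0.02,0],
    [-0.007,0.012,0],
    [-0.0035,0.007,0],
    [0,0,0],
    [0,0,0],
  ],
  twist=[0,0,0,0,0,0,0,0,0,0,0,0,0,0,0,0,0,0],
)

```text
time_s: 21.25
tool_pos: [0.6879, 0.0542, 0.3239]
ee_rot: [[0.147, 0.989, -0.0], [0.989, -0.147, 0.0], [0.0, -0.0, -1.0]]
wrist_force: [0.2, 0.5, -0.7]
width: 0.027
grasp_force: 59.2
```

```bash
python3 go.py 0.6882 0.0535 0.2434 -8.5; python3 - <<'E'
from h import *
import cv2
C=[]
for n in("wrist","scene","side"):
    d=env.get_image(n);np.savez(f"pics/{n}7.npz",**{k:d[k] for k in("K","xyz","rotation")})
    cv2.imwrite(f"pics/{n}7.png",d["image"][:,:,::-1]);C.append(d["image"][:,:,::-1])
W,S,E=C
out=np.zeros((600,800,3),np.uint8)
def put(im,x,y,w,h,s,X,Y):
    c=cv2.resize(im[y:y+h,x:x+w],None,fx=s,fy=s,interpolation=cv2.INTER_CUBIC);out[Y:Y+c.shape[0],X:X+c.shape[1]]=c
put(W,195,80,120,150,4,0,0)
put(S,230,150,60,95,3,490,0)
put(E,290,100,60,100,3,490,290)
cv2.imwrite("pics/w7.png",out)
E
```

```text
t 21.25 p [0.6879 0.0542 0.3239] yaw -8.43 tilt [ 3.e-04 -2.e-04 -1.e+00] q [-0.51  0.69  0.6   1.41 -0.4   1.17 -0.  ] w 0.027048520265227406 F [ 0.2  0.5 -0.7] g 59.18799161911011
slide now [-0.0006  0.0004  0.0805] twist 0.0012 slide after twist [-0.0006  0.0004  0.0805]
```

View pics/w7.png

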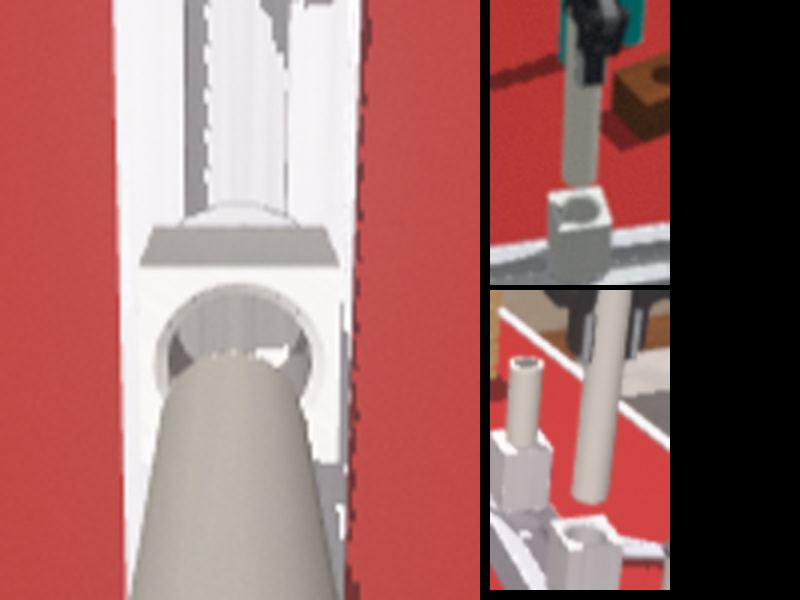

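The tube hangs above the holder. Wrist crop pixels: the tube's bottom apex is at (235,352), the bore's apex at (234.5,284), and the body's edge at y=265. I'll compare their centres in all three views.

```bash
python3 - <<'E'
from h import *
D={n:dict(np.load(f"pics/{n}7.npz")) for n in("wrist","scene","side")}
r=np.radians(-8.45);ty=np.array([np.cos(r),np.sin(r)]);tx=np.array([-ty[1],ty[0]])
o=np.array([.6879,.0542])
rel=lambda p:np.round([(p[:2]-o)@tx,(p[:2]-o)@ty],4)
w=lambda x,y,z:plane(D["wrist"],(195+(x+.5)/4-.5,80+(y+.5)/4-.5),z)
zb=.1395
print("wrist tube",rel(w(234.5,352,zb))-[.014,0],"bore",rel(w(234.5,284,.107))-[.016,0],"body",rel(w(240,265,.107))-[.022,0], "holder outer corners",rel(w(140,265,.107)),rel(w(338,265,.107)))
print("scene tube",rel(plane(D["scene"],(259.7,209.3),zb)),"bore",rel(plane(D["scene"],(259.7,219.7),.107)))
print("side tube",rel(plane(D["side"],(323,167.7),zb)),"bore",rel(plane(D["side"],(322.3,181.3),.107)))
E
```

```text
wrist tube [-0.0021  0.0009] bore [0.0028 0.0008] body [0.0009 0.002 ] holder outer corners [ 0.0229 -0.0195] [0.0229 0.0229]
scene tube [-0.0004  0.0017] bore [0.     0.0047]
side tube [0.0035 0.0019] bore [-0.0026  0.001 ]
```

send_rows(
  slide=[
    [0.0005,0.0005,0.01],
    [0,0,0.01],
    [0,0,0.006],
    [0,0,0.003],
    [0,0,0.003],
    [0,0,0.002],
    [0,0,0.002],
    [0,0,0],
  ],
  twist=[0,0,0,0,0,0,0,0],
)

```text
time_s: 22.4
tool_pos: [0.6888, 0.0538, 0.2878]
ee_rot: [[0.148, 0.989, -0.0], [0.989, -0.148, -0.0], [-0.0, -0.0, -1.0]]
wrist_force: [0.3, 0.1, -0.6]
width: 0.0277
grasp_force: 59.2
```

The tube has entered the bore without contact, so I'll keep lowering it.

send_rows(
  slide=[
    [0,0,0.004],
    [0,0,0.005],
    [0,0,0.005],
    [0,0,0.005],
    [0,0,0.005],
    [0,0,0],
  ],
  twist=[0,0,0,0,0,0],
)

```text
time_s: 23.15
tool_pos: [0.6887, 0.0538, 0.2634]
ee_rot: [[0.148, 0.989, -0.001], [0.989, -0.148, -0.0], [-0.0, -0.001, -1.0]]
wrist_force: [-0.6, 1.3, -1.8]
width: 0.0269
grasp_force: 59.2
```

send_rows(
  slide=[
    [0,0,0.005],
    [0,0,0.005],
    [0,0,0.004],
    [0,0,0.002],
    [0,0,0.001],
    [0,0,0.001],
    [0,0,0],
  ],
  twist=[0,0,0,0,0,0,0],
)

```text
time_s: 24.02
tool_pos: [0.6888, 0.0538, 0.2459]
ee_rot: [[0.148, 0.989, -0.0], [0.989, -0.148, -0.0], [-0.0, 0.0, -1.0]]
wrist_force: [0.2, 0.5, -2.0]
width: 0.0273
grasp_force: 59.2
```

send_rows(
  slide=[
    [0,0,0.001],
    [0,0,0.0005],
    [0,0,0.0005],
    [0,0,0.0005],
    [0,0,0],
    [0,0,0],
  ],
  twist=[0,0,0,0,0,0],
)

```text
time_s: 24.78
tool_pos: [0.6889, 0.0538, 0.2435]
ee_rot: [[0.147, 0.989, 0.0], [0.989, -0.147, 0.0], [0.0, 0.0, -1.0]]
wrist_force: [-0.3, -0.3, 1.0]
width: 0.0275
grasp_force: 59.4
```

send_rows(
  slide=[
    [0,0,0.0005],
    [0,0,0.0003],
    [0,0,0],
  ],
  twist=[0,0,0],
)

```text
time_s: 25.15
tool_pos: [0.689, 0.0538, 0.2434]
ee_rot: [[0.148, 0.989, 0.001], [0.989, -0.148, 0.0], [0.0, 0.001, -1.0]]
wrist_force: [-2.2, 0.8, 10.7]
width: 0.027
grasp_force: 60.4
```

The tube is on the bottom of the bore: contact at TCP z 0.2434, exactly as predicted. I'll release it and retreat upward.

send_rows(
  slide=[
    [0,0,-0.0005],
    [0,0,0],
    [0,0,0],
    [0,0,0],
    [0,0,0],
    [0,0,-0.01],
    [0,0,-0.03],
    [0,0,-0.04],
    [0,0,-0.04],
    [0,0,-0.02],
    [0,0,0],
  ],
  twist=[0,0,0,0,0,0,0,0,0,0,0],
  jaw=1,
)

```text
time_s: 26.52
tool_pos: [0.6891, 0.0536, 0.3853]
ee_rot: [[0.148, 0.989, 0.003], [0.989, -0.148, 0.0], [0.001, 0.003, -1.0]]
wrist_force: [0.4, -0.3, -0.3]
width: 0.0852
grasp_force: 0.0
```

```bash
python3 - <<'E'
from h import *
import cv2
o=env.observe();print(o['time_s'],o['tool_pos'],o['wrist_force'])
C=[]
for n in("scene","side"):
    d=env.get_image(n);C.append(d["image"][:,:,::-1])
a=cv2.resize(C[0][100:290,90:400],None,fx=2.58,fy=2.58)[:300,:800] if 0 else cv2.resize(C[0][110:280,90:400],(547,300))
b=cv2.resize(C[1][90:290,140:390],(375,300))
out=np.zeros((600,800,3),np.uint8);out[:300,:547]=a;out[300:,:375]=b
out[300:,400:580]=cv2.resize(C[1][110:210,290:350],(180,300))
out[300:,600:780]=cv2.resize(C[0][145:245,230:290],(180,300))
cv2.imwrite("pics/w8.png",out)
E
```

```text
26.525 [0.68914733 0.05356728 0.38525953] [ 0.36948731 -0.25293937 -0.25548413]
```

View pics/w8.png

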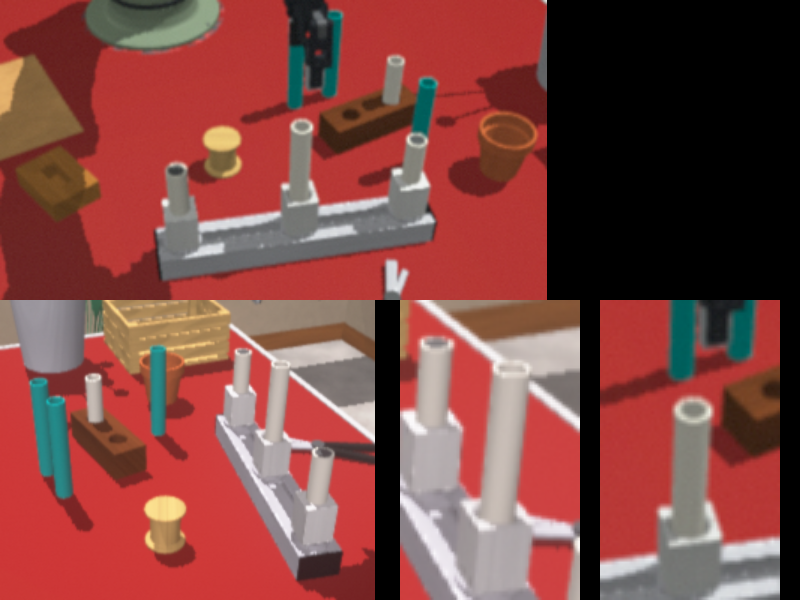

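The picture shows the holder mounted at (300,210), half-way between the fitted ones, with the tall tube upright in it. The short tube, spool, pot and turquoise tubes stand untouched and the gripper is clear, so I'm handing in.

```bash
python3 -c "
from plant import env
print(env.finish_job())"
```

```text
the job is handed in; nothing more can be done
None
```

The job is handed in at about 27 s: the holder is mounted and quarter-turned half-way between the fitted holders, the tall tube is lowered to the bottom of its bore, and nothing else was moved; no verdict came back from the judging.

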